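# Put the microscope optics away in their keepers

## Robot

A 7-joint arm with a two-finger parallel gripper is mounted at the origin on the work surface. World frame = base frame: x ahead of the robot, y to its left, z up, the work surface at z = 0. Lengths are in mm, angles in degrees, forces in N, time in s.
With the tool pointing down it reaches from about 425 to 875 mm from the base axis. Payload 4.7 kg.
Tool frame: the origin (TCP) lies on the centre line of the jaws, within the pads' length; the fingertips stand 25 mm ahead of it and the grasp point (between the pads) lies 6 mm ahead of it; z points along the fingers, y is the line along which they close (so a half turn about z gives the same grasp; the last joint's range is limited). The gripper opens to 87 mm and grips with 3 to 60 N. Pads are 19 mm wide; open, the fingers measure 117 mm over their backs; the gripper's body (75 mm by 190 mm) begins 51 mm behind the grasp point.
Start: joints at [75.98, 18.392, -4.016, 83.108, 1.295, 78.541, -3.26], TCP at [166.328, -628.377, 247.587] pointing down, gripper open.
Joint ranges: [-163.93, 163.93], [-17.29, 119.83], [-79.2, 71.16], [3.27, 140.29], [-89.18, 269.18], [5.43, 117.66], [-154.24, 154.24]. Speed limits (degrees/s): [147.25, 147.25, 180, 180, 180, 180, 180].

## Interface

Orientations are given as [roll, pitch, yaw] about the fixed x, y, z axes, in that order (R = Rz(yaw) Ry(pitch) Rx(roll)).
In Python, from workcell import * gives the robot as it stands.
- The arm moves only by the shell command python3 -m creep 'ROWS' [OPENING]. ROWS is JSON, a list that holds one entry, the list of rows, each a list of 6 numbers: the shift along the tool's x, y, z in mm, then the turn, a rotation vector about the tool's x, y, z in degrees. A call has exactly 10 rows; each row is the pose to reach, as a shift and turn from the pose commanded when the call began, along the tool's axes at that moment; what a row does not reach only later rows make up. A row lasts 1/10 s, in which the tool goes at most 50 mm and 8.59 degrees, less where a joint would pass 70% of its speed; a pose out of reach is approached as far as the arm can. A call with a gripper value outside its range is refused whole. OPENING is the gripper command: -1 is fully open, 1 is shut, values between are in proportion, set as the call begins (- or left out, the last holds). The fingers move at their own pace and stop on an object; the grip force is fixed at half the most. Time passes only in rows, so rows that repeat a pose let the fingers close, or fill a call up. It gives the time, the measured TCP pose, the force, the opening and the grip force at its end, in the units of the state.
- sense(): the state, without advancing time (a new reading comes with each control period).
- get_image(name): name is "scene" or "top" or "wrist"; returns the picture (420x560x3 uint8, red, green, blue); there is no depth.
- camera_params(name): a dict with "K" (3x3 intrinsics, pixels), "R" (3x3) and "t" (3): a world point X has camera coordinates R X + t. Camera axes: x right, y down, z forward; pixel columns grow to the right and rows downward; lengths in mm; the calibration is good to about 2 mm. A picture is of the moment at which its call begins: read the wrist's pose just before it. camera_params takes no time and is no camera call; for the wrist camera it gives the pose at the moment of the call.
- close_job(): hands the job in; it is judged then, once.
The state is a dict: "clock": time; "joint_pos": joint angles; "qvel": joint speeds; "joint_efforts": joint torques, N m; "tool_pos": TCP position; "tool_rot": TCP orientation; "force": force on the tool from outside, world axes, zero at the start; "moment": the same for the moment, N m; "finger_gap": finger opening in mm; "gripper_force": force on a finger pad.
Only numpy, scipy, OpenCV 4.12 (cv2) and the standard library are available. Lean on these libraries where they do the work, as an engineer would, in place of code of your own. Each camera call takes 0.05 s, during which the arm holds its last target. There are 200 camera calls.

## Task

Put the four loose microscope optics away, each right down on the felt floor of its own black keeper and upright as it stands now: the wide lens in the largest round keeper, the white objective in the middle round one, the eyepiece in the smallest round one, and the flat slider lying lengthwise in the oblong one. Set the optics down, do not drop them, and leave the keepers, the covered dish and the open brass module where they stand on the bench.

Things in the scene. Friction and masses are not known exactly. Their poses are not given: they have to be found in the camera images.
- wide_lens: Wide auxiliary objective lens: a short black cylinder, 62 mm in diameter and 32 mm high, straight sides, with a bright ring and a glass disc in its top; about 190 g. Stands upright on the bench. Origin: centre of its underside, z up along its axis.
- objective: Main objective: white upright barrel, 44 mm in diameter up to 38 mm, then a bright 33 mm threaded neck up to 46 mm with a glass in its top; about 160 g. Origin: centre of its underside, z up along its axis.
- eyepiece: Eyepiece, standing upright: bright steel tube 28 mm in diameter from the bench up to 22 mm, black body 35 mm in diameter from 22 to 44 mm, then a rubber eyecup that narrows from 35 to 31 mm across, up to 52 mm, with a glass inside; about 90 g. Grip the black body. Origin: centre of its underside, z up along its axis.
- slider: Analyser slider lying flat: an aluminium bar 64 mm long, 24 mm wide and 14 mm thick, with a round amber window in its top and a black pull knob 12 mm in diameter on one end, 75 mm long in all; about 60 g. Origin: centre of its underside (within 1 mm of the middle of its whole length); x along its length towards the knob (the bar reaches from x = -37 to +27 mm, the knob from 26 to 37 mm), z up.
- wide_keeper: Keeper of the wide lens: open shallow round black tray (bottom of a storage case), the largest of three: 78 mm inside, 86 mm outside diameter, rim 11 mm above the bench, grey felt floor 4 mm above the bench. Loose, about 170 g. Origin: centre of its underside, z up.
- objective_keeper: Keeper of the objective: the middle-sized of the three open round black trays: 60 mm inside, 68 mm outside diameter, rim 11 mm above the bench, grey felt floor 4 mm above the bench. Loose, about 120 g. Origin: centre of its underside, z up.
- eyepiece_keeper: Keeper of the eyepiece: the smallest of the three open round black trays: 43 mm inside, 51 mm outside diameter, rim 11 mm above the bench, grey felt floor 4 mm above the bench. Loose, about 90 g. Origin: centre of its underside, z up.
- slider_keeper: Keeper of the slider: open oblong black tray, 92 x 40 mm inside, 98 x 46 mm outside (104 mm with a small tab on the +x end), rim 7 mm above the bench, grey felt floor 3 mm above the bench. Loose, about 120 g. Origin: centre of its underside; x along its length, z up; the slider may lie in it either way round.
- dish: Bystander: clear covered dish of 60 mm diameter, 16 mm high, looking pale from above (tiny dies on white paper inside). Stands among the optics and keepers; leave it. Origin: centre of its underside. All other things on the bench (bottles, jar, lids, tweezers, microscopes, boxes) stand farther than 0.8 m from the robot's axis.
- module: Bystander: open brass module housing, 76 x 38 mm with its flange (x by y), 14 mm high, with a connector 9 mm long on each y side. Stands among the optics and keepers; leave it. Origin: centre of its underside, x along its length.
There are look-alikes about, which are no part of the job. Leave any red look-alike of the slider_keeper alone.

How it is judged:
By the outcome, as a careful person would: the job done as asked, in the order asked, and still so for the second after the job is handed in, with the robot touching nothing.
It also fails if it takes over 112 s, if anything falls off the work surface, if the arm or the gripper's body presses on something with over 40 N, if the wrist force passes 120 N, or if a joint passes its speed limit or range.

## Working session

There is one attempt and no reset: what is moved stays moved. The work goes in short steps, Python scripts to look and compute and a shell command to move; the robot and the scene stay as the last step left them, time stands still between calls to the robot, and variables do not carry over. Pictures are saved under pics/ and viewed, at most 14 in all, crops included, and the job is handed in when it is done.

```bash
mkdir -p pics; ls
python3 - <<'E'
from workcell import *
import cv2
s=sense();print(s)
for n in("top","scene","wrist"):
    p=camera_params(n);print(n,p)
    cv2.imwrite(f"pics/{n}0.png",get_image(n)[:,:,::-1])
E
```

```text
pics
{'clock': 0.0, 'joint_pos': array([75.98198416, 18.43930832, -4.01635123, 83.17567886,  1.29641612,
       78.53980873, -3.25943974]), 'qvel': array([-0.03962828, -0.10075903, -0.04378598, -0.02313499, -0.01590567,
       -0.08624553, -0.06019281]), 'joint_efforts': array([ 6.79723507e-04, -4.91276479e+01, -4.03655414e-01, -3.12531602e+01,
       -6.39025401e-02,  4.37509152e-02,  1.93398964e-04]), 'tool_pos': array([ 166.14762597, -627.88250038,  246.45195551]), 'tool_rot': array([-1.79890530e+02,  6.86955885e-03,  1.48294101e+01]), 'force': array([-0.15971045,  0.95099213,  0.09074952]), 'moment': array([ 0.02017909, -0.01544292, -0.05318688]), 'gripper_force': 0.0, 'finger_gap': 87.13973450599129}
top {'K': array([[513.11265062,   0.        , 278.44003278],
       [  0.        , 513.11265062, 208.32510835],
       [  0.        ,   0.        ,   1.        ]]), 'R': array([[ 0.02492235, -0.99946048, -0.0213922 ],
       [-0.99302938, -0.02228469, -0.1157413 ],
       [ 0.11520214,  0.02412763, -0.993049  ]]), 't': array([   4.70883732,  517.235604  , 1150.91936947])}
scene {'K': array([[468.97990948,   0.        , 277.43194393],
       [  0.        , 468.97990948, 209.88211085],
       [  0.        ,   0.        ,   1.        ]]), 'R': array([[-2.15861751e-01,  9.76423864e-01,  3.77353484e-04],
       [ 7.88376557e-01,  1.74517398e-01, -5.89920403e-01],
       [-5.76078214e-01, -1.27043754e-01, -8.07461316e-01]]), 't': array([ 116.27253254, -398.4328449 , 1422.39946345])}
wrist {'K': array([[317.32139239,   0.        , 280.89822181],
       [  0.        , 317.32139239, 212.96357325],
       [  0.        ,   0.        ,   1.        ]]), 'R': array([[ 0.25678908, -0.96646665, -0.00125408],
       [-0.92774465, -0.2468639 ,  0.27990726],
       [-0.27083062, -0.07071367, -0.96002622]]), 't': array([-649.7228898 ,  -34.21549619,  390.53444047])}
```

View pics/top0.png

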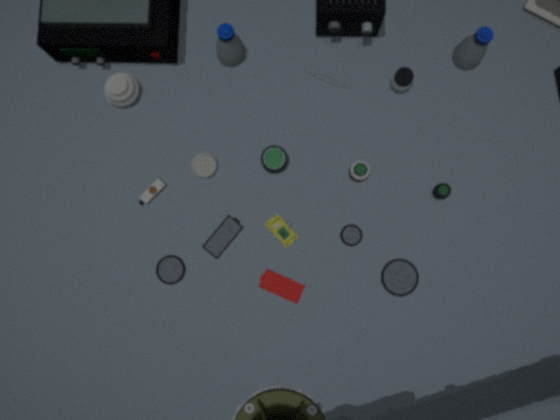

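View pics/scene0.png

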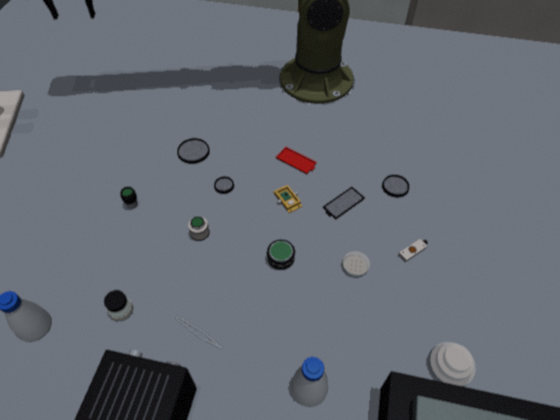

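Top view: the wide lens is at (275,159), the objective at (360,170), the eyepiece at (442,191) and the slider at (152,192). The keepers are wide (400,277), objective (170,269), eyepiece (351,235) and black oblong (223,237). The red look-alike is at (283,287), the module at (282,231) and the dish at (204,165).

Possible mix-ups:
- **Wide lens:** the white knobbed cap (122,89) and the dish (204,165).
- **Objective:** the jar (402,79).
- **Slider keeper:** the red tray (283,287), which I'm rejecting.
- **Round keepers:** distinguished from each other by size.

One close crop will check these choices.

```bash
cat > h.py <<'E'
import cv2,numpy as np
from workcell import *
def ray(p,uv,z):
    R,t,K=np.array(p["R"]),np.array(p["t"]),np.array(p["K"])
    d=R.T@np.linalg.solve(K,[uv[0],uv[1],1.]); c=-R.T@t
    return c+d*(z-c[2])/d[2]
def proj(p,X):
    v=np.array(p["K"])@(np.array(p["R"])@np.array(X)+np.array(p["t"])); return v[:2]/v[2]
def blob(mask,seed,r=30):
    """largest contour of mask near seed -> points"""
    m=np.zeros_like(mask);x,y=map(int,seed);s=np.s_[max(0,y-r):y+r,max(0,x-r):x+r];m[s]=mask[s]
    cs,_=cv2.findContours(m,cv2.RETR_EXTERNAL,cv2.CHAIN_APPROX_NONE)
    return max(cs,key=cv2.contourArea)[:,0].astype(np.float32)
E
python3 - <<'E'
from h import *
a=cv2.imread("pics/top0.png")
cv2.imwrite("pics/c1.png",cv2.resize(a[130:330,130:460],None,fx=2.4,fy=2.4,interpolation=cv2.INTER_CUBIC)*1)
for n in("top","scene"):
    a=cv2.imread(f"pics/{n}0.png");p=camera_params(n)
    hsv=cv2.cvtColor(a,cv2.COLOR_BGR2HSV)
    print(n,"bg",a[210,320] )
    dark=((hsv[...,2]<50)*255).astype(np.uint8)
    green=(((hsv[...,0]>45)&(hsv[...,0]<90)&(hsv[...,1]>90)&(hsv[...,2]>30))*255).astype(np.uint8)
    S={"top":dict(WL=(275,159),OB=(360,170),EP=(442,191),WK=(400,277),OK=(170,269),EK=(351,235),SK=(223,237)),
       "scene":dict(WL=(281,252),OB=(198,224),EP=(128,193),WK=(194,150),OK=(396,186),EK=(224,185),SK=(344,203))}[n]
    H=dict(WL=32,OB=46,EP=50,WK=11,OK=11,EK=11,SK=7)
    for k,uv in S.items():
        try:
            c=blob(green if k in("WL","OB","EP") else dark,uv,28)
            X=np.array([ray(p,q,H[k]) for q in c])[:,:2].astype(np.float32)
            (cx,cy),(w,h),ang=cv2.minAreaRect(X) if k=="SK" else cv2.fitEllipse(X)
            print(n,k,"ctr %.1f %.1f size %.1f %.1f ang %.1f r %.0f"%(cx,cy,w,h,ang,np.hypot(cx,cy)))
        except Exception as e: print(k,e)
E
```

```text
top bg [99 92 83]
top WL ctr 635.2 30.9 size 38.4 39.5 ang 57.5 r 636
top OB ctr 609.6 -167.9 size 20.5 21.1 ang 10.4 r 632
top EP ctr 565.1 -353.9 size 21.9 22.9 ang 75.8 r 667
top WK ctr 367.0 -263.4 size 79.3 79.7 ang 124.1 r 452
top OK ctr 370.5 267.5 size 63.8 68.2 ang 18.7 r 457
top EK ctr 456.3 -132.9 size 6.1 19.0 ang 106.8 r 475
top SK ctr 488.7 115.1 size 13.4 3.3 ang 46.6 r 502
scene bg [127 116 111]
scene WL ctr 635.3 28.3 size 40.2 41.7 ang 8.9 r 636
scene OB ctr 610.3 -170.0 size 21.5 23.6 ang 15.1 r 634
scene EP ctr 567.3 -355.8 size 21.9 23.4 ang 63.5 r 670
scene WK ctr 371.6 -265.7 size 80.7 86.9 ang 133.0 r 457
scene OK ctr 377.8 263.6 size 62.3 65.1 ang 75.8 r 461
scene EK ctr 469.9 -151.3 size 41.7 44.7 ang 24.3 r 494
scene SK ctr 468.0 153.7 size 42.2 103.0 ang 32.4 r 493
```

View pics/c1.png

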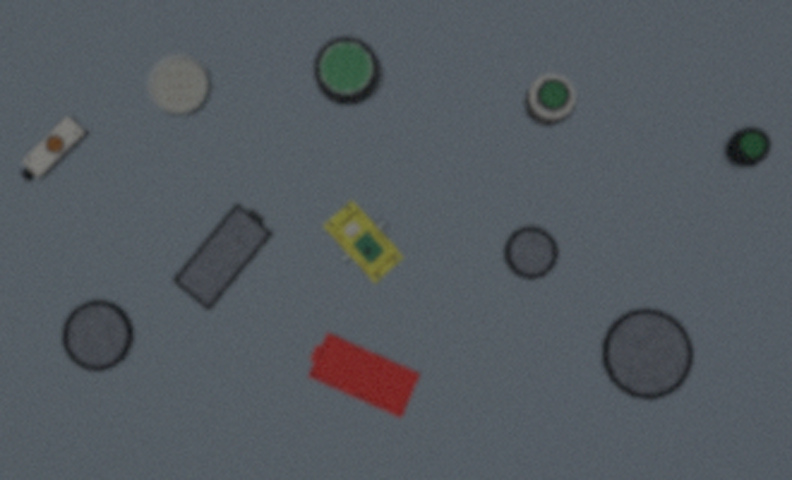

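View pics/wrist0.png

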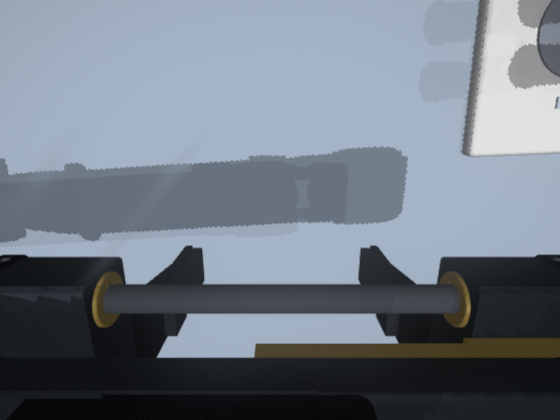

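The crop confirms the choice: four optics, three round keepers of different sizes, the black oblong keeper (crop 223,257), and the red tray left alone. The wrist view shows only bare bench and the jaws. Next I'll tighten the keeper masks and measure the slider.

Run:
```python
from h import *
H=dict(WK=11,OK=11,EK=11,SK=7,SL=14,DI=16,MO=14,RED=7)
for n in("top","scene"):
    a=cv2.imread(f"pics/{n}0.png");p=camera_params(n)
    g=cv2.GaussianBlur(a,(3,3),0).astype(int)
    S={"top":dict(WK=(400,277),OK=(170,269),EK=(351,235),SK=(223,237),SL=(152,192),DI=(204,165),MO=(282,231),RED=(283,287)),
       "scene":dict(WK=(194,150),OK=(396,186),EK=(224,185),SK=(344,203),SL=(414,250),DI=(356,264),MO=(289,199),RED=(296,160))}[n]
    for k,uv in S.items():
        r=17 if k=="EK" else 27
        x,y=uv;w=g[y-r:y+r,x-r:x+r]
        bg=np.median(np.r_[w[0],w[-1],w[:,0],w[:,-1]],0)
        if k=="SL": m=(g.min(2)>bg.max()+12) | (g.max(2)<bg.min()*.6)|(g[...,2]>g[...,0]+15)
        elif k in("DI","MO","RED"): m=abs((g-bg)[...,2]-(g-bg)[...,0])>18
        else: m=(g.mean(2)<bg.mean()*.85)
        m=cv2.morphologyEx((m*255).astype(np.uint8),cv2.MORPH_CLOSE,np.ones((3,3),np.uint8))
        c=blob(m,uv,r)
        X=np.array([ray(p,q,H[k]) for q in c])[:,:2].astype(np.float32)
        f=cv2.minAreaRect if k in("SK","SL","MO","RED") else cv2.fitEllipse
        (cx,cy),(w,h),ang=f(X)
        print(n,k,"ctr %.1f %.1f size %.1f %.1f ang %.1f r %.0f"%(cx,cy,w,h,ang,np.hypot(cx,cy)))
        if k=="SL":
            m=((g[...,2]>g[...,0]+25)*255).astype(np.uint8);c=blob(m,uv,12);print("  amber",ray(p,c.mean(0),14)[:2])
```

```text
top WK ctr 367.1 -263.3 size 87.1 87.7 ang 174.7 r 452
top OK ctr 371.5 264.5 size 69.4 70.5 ang 13.0 r 456
top EK ctr 461.2 -151.8 size 51.9 53.5 ang 27.2 r 486
top SK ctr 452.4 145.4 size 50.9 105.7 ang 51.8 r 475
top SL ctr 554.4 317.3 size 17.1 56.3 ang 47.4 r 639
  amber [556.25735481 315.50540407]
top DI ctr 616.7 194.1 size 27.7 34.1 ang 85.3 r 647
top MO ctr 468.1 10.3 size 78.8 42.5 ang 43.5 r 468
top RED ctr 341.2 8.7 size 107.3 51.0 ang 67.8 r 341
scene WK ctr 373.7 -263.8 size 87.3 97.2 ang 114.9 r 457
scene OK ctr 378.7 263.5 size 69.4 78.4 ang 80.1 r 461
scene EK ctr 468.1 -152.4 size 52.5 60.7 ang 111.6 r 492
scene SK ctr 456.6 144.3 size 52.8 110.3 ang 52.1 r 479
scene SL ctr 552.7 317.4 size 21.6 68.6 ang 47.2 r 637
  amber [558.25453984 313.20744698]
scene DI ctr 625.7 193.2 size 42.1 48.3 ang 171.2 r 655
scene MO ctr 476.3 12.5 size 81.1 46.7 ang 43.7 r 476
scene RED ctr 344.1 7.2 size 109.0 54.1 ang 67.7 r 344
```

Positions (mm), where top and scene views agree to a few mm and the sizes match:

| Item | x | y |
|---|---|---|
| Lens | 635 | 30 |
| Objective | 610 | -169 |
| Eyepiece | 566 | -355 |
| Slider | 553 | 317 |
| Wide keeper | 368 | -264 |
| Objective keeper | 372 | 264 |
| Eyepiece keeper | 462 | -152 |
| Slider keeper | 450 | 147, at -38° |

I'll start moving and turn the tool to yaw 90.

```bash
python3 -m creep '[[[38,-29,0,0,0,-7.5],[76,-59,0,0,0,-15],[113,-88,0,0,0,-22.5],[151,-117,0,0,0,-30],[189,-147,0,0,0,-37.5],[227,-176,0,0,0,-45],[265,-205,0,0,0,-52.5],[302,-234,0,0,0,-60],[340,-264,0,0,0,-67.5],[378,-293,0,0,0,-75.2]]]' -1
```

```text
clock: 1.15
tool_pos: [457.4, -246.6, 247.5]
tool_rot: [-180.0, 0.0, 90.3]
force: [1.2, -0.6, -0.5]
finger_gap: 87.1
gripper_force: 0.0
```

```bash
python3 -m creep '[[[40,25,0,0,0,0],[80,50,0,0,0,0],[120,76,10,0,0,0],[160,102,30,0,0,0],[200,128,50,0,0,0],[240,154,70,0,0,0],[265,170,90,0,0,0],[277,178,100,0,0,0],[277,178,100,0,0,0],[277,178,100,0,0,0]]]' -
cat > look.py <<'E'
from h import *
import sys
name=sys.argv[1]
s=sense();p=camera_params("wrist");a=get_image("wrist")[:,:,::-1].copy()
cv2.imwrite(f"pics/{name}.png",a)
np.savez(f"pics/{name}.npz",K=p["K"],R=p["R"],t=p["t"])
print(s["clock"],s["tool_pos"],s["tool_rot"],s["finger_gap"])
print("tcp ground px",proj(p,[*s["tool_pos"][:2],0]),"cam",-np.array(p["R"]).T@np.array(p["t"]))
E
python3 look.py w1
```

```text
clock: 2.15
tool_pos: [634.4, 27.2, 147.6]
tool_rot: [-180.0, 0.1, 90.0]
force: [-0.2, -0.8, 0.5]
finger_gap: 86.9
gripper_force: 0.0
2.15 [634.40586863  27.16047894 147.58022039] [-1.79959108e+02  7.33844631e-02  8.99695324e+01] 86.93872017409664
tcp ground px [280.4970807  205.94585123] cam [635.00479829 103.7897396  284.62453899]
```

View pics/w1.png

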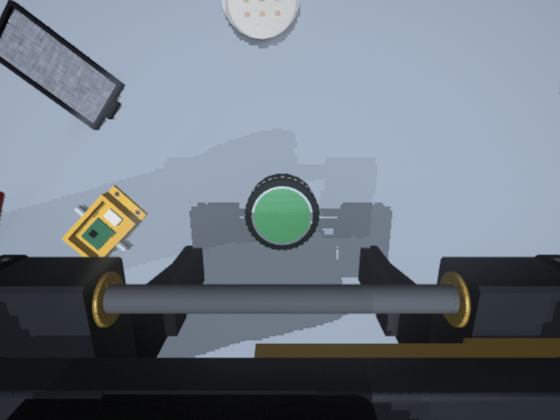

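The wide lens is between the jaws with its green glass centred near (282,216). The module (105,222), black keeper (62,66) and dish (260,5) are clear of it. Measuring it now.

```bash
cat >> h.py <<'E'
def green(name,z,seed,r=60):
    a=cv2.imread(f"pics/{name}.png");p=dict(np.load(f"pics/{name}.npz"))
    hsv=cv2.cvtColor(a,cv2.COLOR_BGR2HSV)
    m=(((hsv[...,0]>45)&(hsv[...,0]<90)&(hsv[...,1]>70)&(hsv[...,2]>30))*255).astype(np.uint8)
    c=blob(m,seed,r);X=np.array([ray(p,q,z) for q in c])[:,:2].astype(np.float32)
    return cv2.fitEllipse(X)
E
python3 -c "
from h import *
print(green('w1',32,(282,216)))"
```

```text
((635.4099731445312, 26.86417007446289), (45.900474548339844, 45.99334716796875), 87.79216003417969)
```

```bash
python3 -m creep '[[[0,1,15,0,0,0],[0,1,35,0,0,0],[0,1,55,0,0,0],[0,1,75,0,0,0],[0,1,92,0,0,0],[0,1,104,0,0,0],[0,1,110,0,0,0],[0,1,112,0,0,0],[0,1,112,0,0,0],[0,1,112,0,0,0]]]' - && python3 -m creep '[[[0,0,0,0,0,0],[0,0,0,0,0,0],[0,0,0,0,0,0],[0,0,0,0,0,0],[0,0,0,0,0,0],[0,0,0,0,0,0],[0,0,0,0,0,0],[0,0,0,0,0,0],[0,0,0,0,0,0],[0,0,0,0,0,0]]]' 1
```

```text
clock: 3.2
tool_pos: [636.2, 28.8, 36.4]
tool_rot: [179.9, 0.0, 90.0]
force: [0.7, 0.3, 0.4]
finger_gap: 87.1
gripper_force: 0.0
clock: 4.2
tool_pos: [635.6, 28.7, 35.7]
tool_rot: [-180.0, 0.0, 90.0]
force: [-0.8, -0.1, 1.7]
finger_gap: 61.3
gripper_force: 30.0
```

```bash
python3 -m creep '[[[0,0,-10,0,0,0],[0,0,-30,0,0,0],[0,0,-50,0,0,0],[-10,-9,-60,0,0,0],[-30,-27,-65,0,0,0],[-55,-50,-65,0,0,0],[-80,-73,-65,0,0,0],[-105,-96,-65,0,0,0],[-130,-119,-65,0,0,0],[-155,-142,-65,0,0,0]]]' - && python3 -m creep '[[[-25,-23,0,0,0,0],[-50,-46,0,0,0,0],[-75,-69,0,0,0,0],[-100,-92,0,0,0,0],[-120,-110,0,0,0,0],[-133,-121,0,0,0,0],[-138,-126,0,0,0,0],[-138,-126,0,0,0,0],[-138,-126,0,0,0,0],[-138,-126,0,0,0,0]]]' - && python3 look.py w2
```

```text
clock: 5.2
tool_pos: [491.4, -128.0, 100.2]
tool_rot: [-179.9, 0.0, 90.0]
force: [1.0, 0.1, -1.9]
finger_gap: 60.9
gripper_force: 30.0
clock: 6.2
tool_pos: [368.5, -263.4, 100.5]
tool_rot: [180.0, -0.0, 90.1]
force: [0.3, 1.1, -1.3]
finger_gap: 61.2
gripper_force: 30.0
6.2 [ 368.50424561 -263.44586851  100.54970016] [ 1.79982764e+02 -1.10305552e-02  9.01405689e+01] 61.221364325243684
tcp ground px [280.24601093 221.67937998] cam [ 368.74022506 -187.03017764  237.69761016]
```

View pics/w2.png

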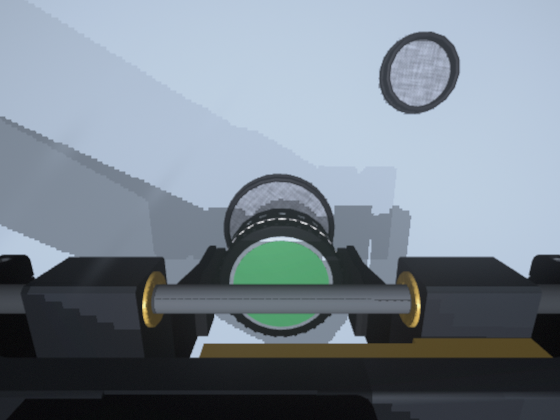

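The lens hangs over the large keeper, whose rim arc runs from column 225 to 333 with its top at row 174. I'll compare that with the projection, and also measure the eyepiece keeper at (420,72).

Run:
```python
from h import *
p=dict(np.load("pics/w2.npz"));a=cv2.imread("pics/w2.png").astype(int).mean(2)
for c in((368.5,-264),):
    for o in((0,43),(43,0),(-43,0),(30.4,30.4),(-30.4,30.4)): print(o,proj(p,[c[0]+o[0],c[1]+o[1],11]).round(1))
print(a[160:190:1,279].astype(int)); print(a[215,215:240].astype(int),a[215,322:345].astype(int))
c=blob(((a<85)*255).astype(np.uint8),(420,72),55)
X=np.array([ray(p,q,11) for q in c])[:,:2].astype(np.float32);print("EK",cv2.fitEllipse(X))
```

```text
(0, 43) [280.4 169.9]
(43, 0) [337.2 227. ]
(-43, 0) [223.2 226.7]
(30.4, 30.4) [322.1 187.3]
(-30.4, 30.4) [238.5 187.1]
[196 195 195 195 195 195 195 195 194 195 194 195 194 158  92  70  68  58
  67  78  72  77 138 165 163 161 165 171 177 173]
[130 130 129 130 130 130 129 129 129 123  86  50  50  51  50  47  80 102
 107 110 108 107 108 108 106] [157 152 155 155 122  71  55  58  57  56  82 117 129 130 130 130 130 130
 130 130 130 130 130]
EK ((459.5738830566406, -156.9252471923828), (48.15876388549805, 51.63269805908203), 109.8868637084961)
```

```bash
python3 -m creep '[[[-1,-1,10,0,0,0],[-1,-1,22,0,0,0],[-1,-1,34,0,0,0],[-1,-1,44,0,0,0],[-1,-1,51,0,0,0],[-1,-1,55,0,0,0],[-1,-1,57,0,0,0],[-1,-1,58.5,0,0,0],[-1,-1,59.5,0,0,0],[-1,-1,60,0,0,0]]]' - && python3 -m creep '[[[0,0,0.3,0,0,0],[0,0,0.5,0,0,0],[0,0,0.7,0,0,0],[0,0,0.9,0,0,0],[0,0,1,0,0,0],[0,0,1,0,0,0],[0,0,1,0,0,0],[0,0,1,0,0,0],[0,0,1,0,0,0],[0,0,1,0,0,0]]]' -
```

```text
clock: 7.25
tool_pos: [366.9, -265.6, 40.8]
tool_rot: [180.0, 0.0, 90.0]
force: [-0.8, -0.2, -1.8]
finger_gap: 61.5
gripper_force: 30.0
clock: 8.25
tool_pos: [366.8, -265.5, 39.6]
tool_rot: [-180.0, 0.0, 90.0]
force: [0.5, -0.1, -1.7]
finger_gap: 61.3
gripper_force: 30.0
```

```bash
python3 -m creep '[[[0,0,0.1,0,0,0],[0,0,0.2,0,0,0],[0,0,0.3,0,0,0],[0,0,0.4,0,0,0],[0,0,0.5,0,0,0],[0,0,0.6,0,0,0],[0,0,0.7,0,0,0],[0,0,0.8,0,0,0],[0,0,0.8,0,0,0],[0,0,0.8,0,0,0]]]' -
```

```text
clock: 9.25
tool_pos: [366.8, -265.5, 39.5]
tool_rot: [-180.0, 0.0, 90.0]
force: [-2.4, 2.3, 8.4]
finger_gap: 61.1
gripper_force: 30.0
```

```bash
python3 -m creep '[[[0,0,-0.4,0,0,0],[0,0,-0.4,0,0,0],[0,0,-0.4,0,0,0],[0,0,-0.4,0,0,0],[0,0,-3,0,0,0],[0,0,-12,0,0,0],[0,0,-28,0,0,0],[0,0,-46,0,0,0],[0,0,-64,0,0,0],[0,0,-82,0,0,0]]]' -0.72 && python3 -m creep '[[[5,15,-10,0,0,0],[15,40,-20,0,0,0],[31,80,-25,0,0,0],[47,120,-25,0,0,0],[63,160,-25,0,0,0],[79,200,-25,0,0,0],[90,229,-25,0,0,0],[96,243,-25,0,0,0],[96,243,-25,0,0,0],[96,243,-25,0,0,0]]]' - && python3 look.py w3
```

```text
clock: 10.25
tool_pos: [366.9, -265.5, 122.2]
tool_rot: [180.0, 0.0, 90.0]
force: [-0.6, -0.0, 0.1]
finger_gap: 74.6
gripper_force: 0.0
clock: 11.25
tool_pos: [609.3, -169.5, 145.9]
tool_rot: [-180.0, 0.0, 90.0]
force: [0.5, -0.0, -1.2]
finger_gap: 75.2
gripper_force: 0.0
11.25 [ 609.26346503 -169.52079093  145.88809219] [-1.79958203e+02  1.56494076e-02  9.00413782e+01] 75.20144809637927
tcp ground px [280.50824909 206.61183795] cam [609.77402578 -93.02248766 282.96448746]
```

Run:
```python
from h import *
for z in(42,46): print(green('w3',z,(280,215),80))
cv2.imwrite("pics/top1.png",get_image("top")[:,:,::-1])
p=camera_params("top");a=cv2.imread("pics/top1.png")
X=proj(p,[367,-265.5,36]);print("lens expected px",X,"keeper ctr",proj(p,[367,-264,11]))
t=cv2.resize(a[235:320,345:455],None,fx=4,fy=4,interpolation=cv2.INTER_CUBIC);w=cv2.imread("pics/w3.png")
b=np.zeros((420,800,3),np.uint8);b[:340,:440]=t[:340,:440];b[:315,440:]=cv2.resize(w,(420,315))[:,:360];cv2.imwrite("pics/v1.png",b)
```

```text
((610.24169921875, -172.77220153808594), (25.299386978149414, 25.487213134765625), 16.020587921142578)
((610.23388671875, -171.4483642578125), (24.87942123413086, 25.064128875732422), 16.022794723510742)
lens expected px [402.56407759 277.2177078 ] keeper ctr [399.51888161 277.00911944]
```

View pics/v1.png

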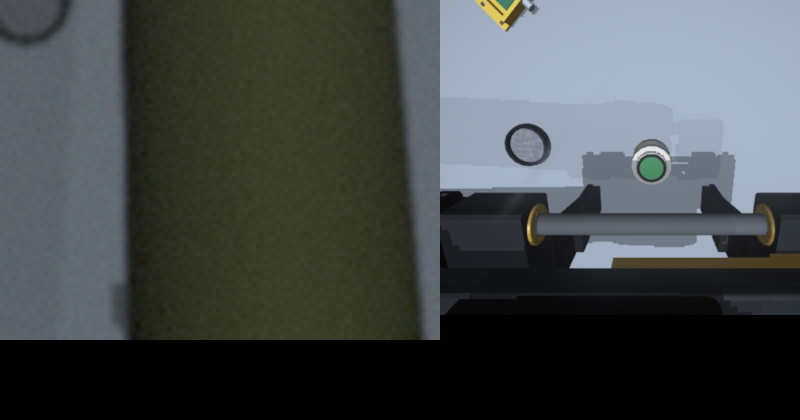

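The arm hides the wide keeper from above, so I'll check it later. The objective sits between the jaws at about (610,-171), so I'll grasp it.

```bash
python3 -m creep '[[[-1,1,15,0,0,0],[-1,1,35,0,0,0],[-1,1,55,0,0,0],[-1,1,75,0,0,0],[-1,1,92,0,0,0],[-1,1,104,0,0,0],[-1,1,109,0,0,0],[-1,1,111,0,0,0],[-1,1,111,0,0,0],[-1,1,111,0,0,0]]]' - && python3 -m creep '[[[0,0,0,0,0,0],[0,0,0,0,0,0],[0,0,0,0,0,0],[0,0,0,0,0,0],[0,0,0,0,0,0],[0,0,0,0,0,0],[0,0,0,0,0,0],[0,0,0,0,0,0],[0,0,0,0,0,0],[0,0,0,0,0,0]]]' 1
```

```text
clock: 12.35
tool_pos: [611.4, -170.4, 35.6]
tool_rot: [179.9, 0.0, 90.0]
force: [-0.2, 0.2, 1.0]
finger_gap: 74.6
gripper_force: 0.0
clock: 13.35
tool_pos: [610.6, -170.4, 34.8]
tool_rot: [-180.0, 0.0, 90.0]
force: [-0.4, 0.2, 2.5]
finger_gap: 43.0
gripper_force: 30.0
```

```bash
python3 -m creep '[[[0,0,-10,0,0,0],[0,0,-30,0,0,0],[0,0,-50,0,0,0],[9,-5,-60,0,0,0],[26,-14,-65,0,0,0],[48,-26,-65,0,0,0],[72,-39,-65,0,0,0],[98,-53,-65,0,0,0],[124,-68,-65,0,0,0],[150,-82,-65,0,0,0]]]' - && python3 -m creep '[[[27,-15,0,0,0,0],[54,-30,0,0,0,0],[81,-45,0,0,0,0],[108,-60,0,0,0,0],[135,-75,0,0,0,0],[162,-90,0,0,0,0],[189,-104,0,0,0,0],[214,-118,0,0,0,0],[236,-130,0,0,0,0],[254,-140,0,0,0,0]]]' - && python3 -m creep '[[[15,-8,0,0,0,0],[24,-13,0,0,0,0],[29,-16,0,0,0,0],[29,-16,0,0,0,0],[29,-16,0,0,0,0],[29,-16,0,0,0,0],[29,-16,0,0,0,0],[29,-16,0,0,0,0],[29,-16,0,0,0,0],[29,-16,0,0,0,0]]]' - && python3 look.py w4
python3 - <<'E'
from h import *
p=dict(np.load("pics/w4.npz"));a=cv2.imread("pics/w4.png").astype(int).mean(2)
c=(372,263)
q=[proj(p,[c[0]+o[0],c[1]+o[1],11]) for o in((0,34),(34,0),(-34,0))];print(np.round(q,1))
u,v=q[0].astype(int);print(v-14,a[v-14:v+15,u].astype(int))
v=int((q[0][1]+q[1][1])/2)+12;print(v);
for s in(q[1],q[2]): u=int(s[0]);print(u-16,a[v,u-16:u+16].astype(int))
E
```

```text
clock: 14.35
tool_pos: [526.0, -17.7, 98.8]
tool_rot: [-179.9, -0.0, 90.1]
force: [-0.5, -0.4, -0.5]
finger_gap: 43.1
gripper_force: 30.0
clock: 15.35
tool_pos: [385.2, 235.1, 98.8]
tool_rot: [-179.9, 0.1, 90.2]
force: [0.7, -0.4, -1.4]
finger_gap: 43.1
gripper_force: 30.0
clock: 16.35
tool_pos: [372.6, 262.5, 99.7]
tool_rot: [-180.0, 0.0, 90.0]
force: [0.6, -0.0, -0.4]
finger_gap: 43.3
gripper_force: 30.0
16.35 [372.57892754 262.46609776  99.71336399] [-1.79998238e+02  3.21595186e-03  9.00144299e+01] 43.328693157782745
tcp ground px [280.29753608 221.97612149] cam [373.02139247 338.91866163 236.81979116]
[[279.5 181. ]
 [324.8 225.9]
 [234.2 225.8]]
167 [185 185 184 185 185 185 184 184 185 184 165 110  67  66  58  57  70  74
  63  86 129 145 139 136 137 139 144 154 155]
215
308 [129 132 132 130 125 123 122 122 123 106  70  51  56  56  54  51 103 124
 124 123 123 124 123 124 124 123 124 124 124 124 124 124]
218 [124 124 124 123 124 124 123 124 124 124 123 123 123 124 124 124 124 123
  91  53  51  49  50  47  75 101 108 105 107 105 105 100]
```

View pics/w4.png

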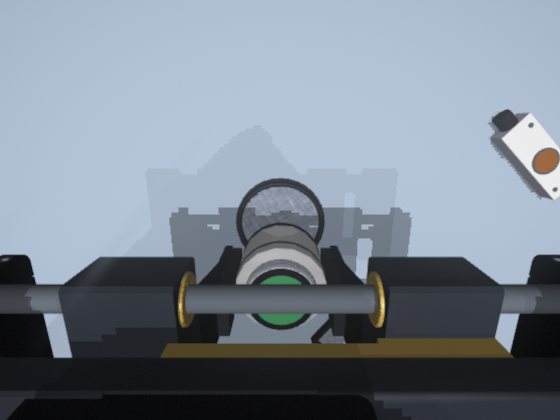

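The objective hangs over the middle keeper, whose rim top is at row 178 with columns 236–324. It needs about +3.5 mm in y. The slider is visible at (530,155).

```bash
python3 -m creep '[[[2,0,10,0,0,0],[3.5,0,22,0,0,0],[3.5,0,34,0,0,0],[3.5,0,44,0,0,0],[3.5,0,51,0,0,0],[3.5,0,55,0,0,0],[3.5,0,57.5,0,0,0],[3.5,0,59,0,0,0],[3.5,0,60,0,0,0],[3.5,0,60.5,0,0,0]]]' - && python3 -m creep '[[[0,0,0.1,0,0,0],[0,0,0.3,0,0,0],[0,0,0.4,0,0,0],[0,0,0.5,0,0,0],[0,0,0.6,0,0,0],[0,0,0.7,0,0,0],[0,0,0.8,0,0,0],[0,0,0.8,0,0,0],[0,0,0.8,0,0,0],[0,0,0.8,0,0,0]]]' -
```

```text
clock: 17.4
tool_pos: [372.7, 266.1, 39.4]
tool_rot: [180.0, -0.0, 90.0]
force: [-0.4, 0.1, -1.2]
finger_gap: 43.1
gripper_force: 30.0
clock: 18.4
tool_pos: [372.6, 266.1, 38.7]
tool_rot: [180.0, 0.0, 90.0]
force: [-0.6, -1.2, 5.4]
finger_gap: 43.0
gripper_force: 30.0
```

```bash
python3 -m creep '[[[0,0,-0.2,0,0,0],[0,0,-0.2,0,0,0],[0,0,-0.2,0,0,0],[0,0,-0.2,0,0,0],[0,0,-3,0,0,0],[0,0,-12,0,0,0],[0,0,-28,0,0,0],[0,0,-46,0,0,0],[0,0,-64,0,0,0],[0,0,-82,0,0,0]]]' -0.4 && python3 -m creep '[[[-10,6,-10,0,0,0],[-30,17,-20,0,0,0],[-60,33,-25,0,0,0],[-90,50,-25,0,0,0],[-120,66,-25,0,0,0],[-150,83,-25,0,0,0],[-180,100,-25,0,0,0],[-210,116,-25,0,0,0],[-240,133,-25,0,0,0],[-266,147,-25,0,0,0]]]' - && python3 -m creep '[[[-42,6,0,0,0,0],[-84,12,0,0,0,0],[-126,18,0,0,0,0],[-168,24,0,0,0,0],[-210,30,0,0,0,0],[-252,36,0,0,0,0],[-294,41,0,0,0,0],[-330,45,0,0,0,0],[-350,46,0,0,0,0],[-355,46,0,0,0,0]]]' - && python3 -m creep '[[[0,0,0,0,0,0],[0,0,0,0,0,0],[0,0,0,0,0,0],[0,0,0,0,0,0],[0,0,0,0,0,0],[0,0,0,0,0,0],[0,0,0,0,0,0],[0,0,0,0,0,0],[0,0,0,0,0,0],[0,0,0,0,0,0]]]' -0.6 && python3 look.py w5
python3 - <<'E'
from h import *
for z in(46,50,52): print(green('w5',z,(280,215),80))
E
```

```text
clock: 19.4
tool_pos: [372.5, 266.3, 121.8]
tool_rot: [180.0, -0.0, 90.1]
force: [-0.4, -0.7, -0.5]
finger_gap: 61.0
gripper_force: 0.0
clock: 20.4
tool_pos: [520.6, -1.7, 146.3]
tool_rot: [179.9, 0.0, 90.0]
force: [0.4, 0.4, -0.2]
finger_gap: 60.8
gripper_force: 0.0
clock: 21.4
tool_pos: [564.8, -358.6, 145.7]
tool_rot: [180.0, 0.1, 89.8]
force: [-0.6, 0.5, -0.3]
finger_gap: 61.1
gripper_force: 0.0
clock: 22.4
tool_pos: [565.8, -354.9, 145.4]
tool_rot: [-180.0, 0.0, 90.0]
force: [-0.5, 0.3, -0.2]
finger_gap: 69.4
gripper_force: 0.0
22.4 [ 565.76492257 -354.91141057  145.40376786] [-1.79995865e+02  4.07568075e-03  9.00247147e+01] 69.40581021808521
tcp ground px [280.37130932 206.78133959] cam [ 566.22423161 -278.42934989  282.53705336]
((565.8214111328125, -358.94439697265625), (23.136646270751953, 23.17967414855957), 154.38490295410156)
((565.8281860351562, -357.58282470703125), (22.74538803100586, 22.78769302368164), 154.39064025878906)
((565.8316040039062, -356.90203857421875), (22.549774169921875, 22.591693878173828), 154.3874053955078)
```

View pics/w5.png

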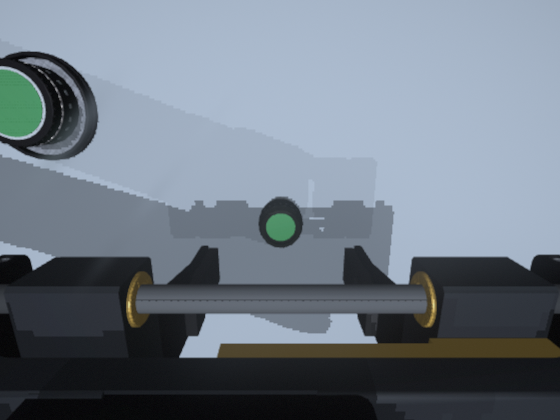

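The eyepiece is between the jaws with its glass at (280,227). The wide lens sits in its keeper at upper left (30,105). I'll grasp the black body now.

```bash
python3 -m creep '[[[-1.5,0,15,0,0,0],[-1.5,0,35,0,0,0],[-1.5,0,55,0,0,0],[-1.5,0,75,0,0,0],[-1.5,0,90,0,0,0],[-1.5,0,99,0,0,0],[-1.5,0,103,0,0,0],[-1.5,0,104,0,0,0],[-1.5,0,104,0,0,0],[-1.5,0,104,0,0,0]]]' - && python3 -m creep '[[[0,0,0,0,0,0],[0,0,0,0,0,0],[0,0,0,0,0,0],[0,0,0,0,0,0],[0,0,0,0,0,0],[0,0,0,0,0,0],[0,0,0,0,0,0],[0,0,0,0,0,0],[0,0,0,0,0,0],[0,0,0,0,0,0]]]' 1
```

```text
clock: 23.45
tool_pos: [566.4, -356.7, 42.5]
tool_rot: [179.9, 0.1, 90.0]
force: [-0.0, 0.3, 0.6]
finger_gap: 69.7
gripper_force: 0.0
clock: 24.45
tool_pos: [565.7, -356.4, 41.5]
tool_rot: [-180.0, 0.0, 90.0]
force: [-1.0, 0.9, 1.0]
finger_gap: 33.4
gripper_force: 30.0
```

```bash
python3 -m creep '[[[0,0,-10,0,0,0],[0,0,-30,0,0,0],[0,0,-50,0,0,0],[5,-3,-60,0,0,0],[20,-10,-65,0,0,0],[42,-22,-65,0,0,0],[68,-35,-65,0,0,0],[94,-48,-65,0,0,0],[120,-62,-65,0,0,0],[146,-75,-65,0,0,0]]]' - && python3 -m creep '[[[25,-13,0,0,0,0],[43,-22,0,0,0,0],[53,-27,0,0,0,0],[56,-29,0,0,0,0],[56,-29,0,0,0,0],[56,-29,0,0,0,0],[56,-29,0,0,0,0],[56,-29,0,0,0,0],[56,-29,0,0,0,0],[56,-29,0,0,0,0]]]' - && python3 look.py w6
python3 - <<'E'
from h import *
p=dict(np.load("pics/w6.npz"));a=cv2.imread("pics/w6.png").astype(int).mean(2)
c=(461.5,-154)
q=[proj(p,[c[0]+o[0],c[1]+o[1],11]) for o in((0,25.5),(25.5,0),(-25.5,0))];print(np.round(q,1))
u,v=q[0].astype(int);print(v-14,a[v-14:v+15,u].astype(int))
v=int((q[0][1]+q[1][1])/2)+8;print(v);
for s in(q[1],q[2]): u=int(s[0]);print(u-16,a[v,u-16:u+16].astype(int))
E
```

```text
clock: 25.45
tool_pos: [489.6, -208.9, 106.3]
tool_rot: [-180.0, 0.0, 90.0]
force: [0.7, 0.6, -0.7]
finger_gap: 33.2
gripper_force: 30.0
clock: 26.45
tool_pos: [461.8, -154.5, 106.4]
tool_rot: [-180.0, -0.0, 90.0]
force: [0.7, 0.7, -0.6]
finger_gap: 33.2
gripper_force: 30.0
26.45 [ 461.76549308 -154.52310019  106.35642175] [-1.79996775e+02 -7.61152429e-03  9.00162248e+01] 33.18958477692731
tcp ground px [280.32401764 219.45468791] cam [462.21423016 -78.10657139 243.48426196]
[[280.  190.7]
 [313.1 223.1]
 [246.8 223. ]]
176 [193 193 193 193 193 193 193 192 192 193 193 193 193 192 146  72  69  66
  57  59  72  74  64 119 151 153 155 158 163]
214
297 [115 116 116 112 109 107 110 110 102  74  54  56  53  52  53  92 120 129
 129 129 130 130 129 129 129 130 130 129 130 130 130 129]
230 [130 130 130 129 130 130 129 130 129 130 129 130 130 129 130 130 129 129
 128 117  80  54  52  53  52  52  86 104 107 110 108 106]
```

View pics/w6.png

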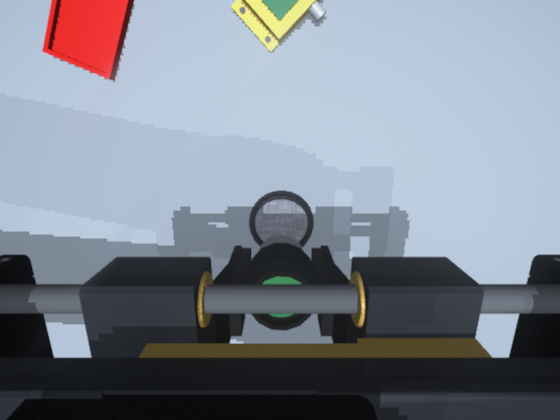

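The eyepiece is over the small keeper (rim top row 190, columns 250–312). It needs about +1.5 mm in y.

```bash
python3 -m creep '[[[1.5,0.5,10,0,0,0],[1.5,0.5,22,0,0,0],[1.5,0.5,34,0,0,0],[1.5,0.5,44,0,0,0],[1.5,0.5,51,0,0,0],[1.5,0.5,55,0,0,0],[1.5,0.5,57.5,0,0,0],[1.5,0.5,59,0,0,0],[1.5,0.5,60,0,0,0],[1.5,0.5,60.5,0,0,0]]]' - && python3 -m creep '[[[0,0,0.1,0,0,0],[0,0,0.3,0,0,0],[0,0,0.4,0,0,0],[0,0,0.5,0,0,0],[0,0,0.6,0,0,0],[0,0,0.7,0,0,0],[0,0,0.8,0,0,0],[0,0,0.8,0,0,0],[0,0,0.8,0,0,0],[0,0,0.8,0,0,0]]]' -
```

```text
clock: 27.5
tool_pos: [462.4, -153.0, 46.2]
tool_rot: [180.0, 0.0, 90.0]
force: [0.8, -0.0, -0.5]
finger_gap: 33.4
gripper_force: 30.0
clock: 28.5
tool_pos: [462.2, -152.9, 45.3]
tool_rot: [-180.0, 0.0, 90.0]
force: [-1.6, 0.2, 3.2]
finger_gap: 33.3
gripper_force: 30.0
```

```bash
python3 -m creep '[[[0,0,-0.2,0,0,0],[0,0,-0.2,0,0,0],[0,0,-0.2,0,0,0],[0,0,-0.2,0,0,0],[0,0,-3,0,0,0],[0,0,-12,0,0,0],[0,0,-28,0,0,0],[0,0,-46,0,0,0],[0,0,-64,0,0,0],[0,0,-82,0,0,0]]]' -0.26 && python3 -m creep '[[[10,2,-8,0,0,0],[34,7,-14,0,0,0],[68,13,-18,0,0,0],[102,20,-18,0,0,0],[136,26,-18,0,0,0],[170,33,-18,0,0,0],[204,40,-18,0,0,0],[238,46,-18,0,0,0],[272,53,-18,0,0,0],[306,59,-18,0,0,0]]]' - && python3 -m creep '[[[35,7,0,0,0,-6],[70,14,0,0,0,-13],[105,20,0,0,0,-20],[135,26,0,0,0,-27],[155,30,0,0,0,-34],[164,32,0,0,0,-41],[164,32,0,0,0,-46],[164,32,0,0,0,-47.4],[164,32,0,0,0,-47.4],[164,32,0,0,0,-47.4]]]' -0.6 && python3 look.py w7
python3 - <<'E'
from h import *
p=dict(np.load("pics/w7.npz"));g=cv2.imread("pics/w7.png").astype(int)
m=((g[...,2]>g[...,0]+50)*255).astype(np.uint8);c=blob(m,(280,210),70)
X=np.array([ray(p,q,14) for q in c])[:,:2].astype(np.float32);print("amber",cv2.fitEllipse(X))
print("white/bg",g[210,280],g[150,150],g[215,250])
m=((g.min(2)>185)&(g[...,2]>=g[...,0]-12))|(g[...,2]>g[...,0]+50);c=blob((m*255).astype(np.uint8),(280,210),80)
X=np.array([ray(p,q,14) for q in c])[:,:2].astype(np.float32);print("bar",cv2.minAreaRect(X))
E
```

```text
clock: 29.5
tool_pos: [462.4, -152.8, 128.6]
tool_rot: [180.0, 0.0, 90.0]
force: [0.8, 0.5, 0.7]
finger_gap: 54.6
gripper_force: 0.0
clock: 30.5
tool_pos: [520.8, 155.3, 145.2]
tool_rot: [180.0, -0.0, 90.0]
force: [0.8, 0.5, -0.2]
finger_gap: 54.6
gripper_force: 0.0
clock: 31.5
tool_pos: [552.9, 316.9, 145.1]
tool_rot: [-180.0, 0.0, 137.3]
force: [-0.2, 0.1, -0.2]
finger_gap: 70.3
gripper_force: 0.0
31.5 [552.89389993 316.89862639 145.08982025] [-1.79983230e+02  9.25471746e-03  1.37319193e+02] 70.31454001424925
tcp ground px [280.87867162 206.64149038] cam [496.98915755 368.69271155 282.21223302]
amber ((557.5767211914062, 311.80718994140625), (14.860020637512207, 15.106054306030273), 41.3283576965332)
white/bg [ 73  97 132] [189 171 157] [128 116 107]
bar ((540.675537109375, 327.4139709472656), (23.50547218322754, 23.3560733795166), 45.063228607177734)
```

View pics/w7.png

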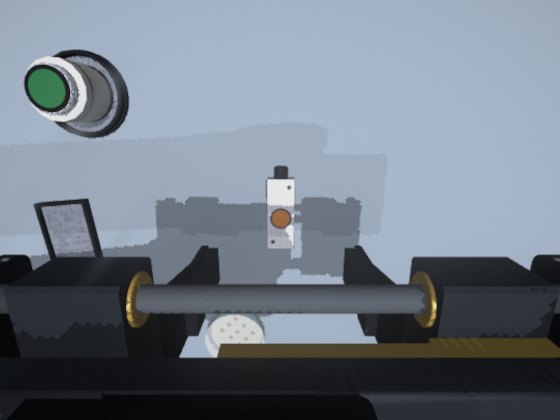

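The slider lies between the jaws, aligned, with its bar at rows 178–248, the amber window at (281,218) and the knob at row 166. The objective sits in its keeper at (85,93).

Run:
```python
from h import *
p=dict(np.load("pics/w7.npz"))
a=np.radians(137.3);T=np.array([552.9,316.9]);x=np.array([np.cos(a),np.sin(a)]);y=np.array([np.sin(a),-np.cos(a)])
for n,uv,z in(("knob end of bar",(280.5,178),14),("far end",(281,248.5),14),("knob tip",(281,166),10),("L",(267.5,195),14),("R",(294.5,195),14),("L2",(267.5,240),14),("R2",(294.5,240),14)):
    d=ray(p,uv,z)[:2]-T;print(n,(d@x).round(1),(d@y).round(1))
```

```text
knob end of bar 29.1 -0.4
far end -35.7 0.2
knob tip 38.8 0.1
L 14.2 -11.6
R 14.2 11.8
L2 -27.4 -12.0
R2 -27.4 12.3
```

```bash
python3 -m creep '[[[1.5,0,15,0,0,0],[1.5,0,35,0,0,0],[1.5,0,55,0,0,0],[1.5,0,75,0,0,0],[1.5,0,93,0,0,0],[1.5,0,105,0,0,0],[1.5,0,111,0,0,0],[1.5,0,113.5,0,0,0],[1.5,0,114.5,0,0,0],[1.5,0,114.5,0,0,0]]]' - && python3 -m creep '[[[0,0,0,0,0,0],[0,0,0,0,0,0],[0,0,0,0,0,0],[0,0,0,0,0,0],[0,0,0,0,0,0],[0,0,0,0,0,0],[0,0,0,0,0,0],[0,0,0,0,0,0],[0,0,0,0,0,0],[0,0,0,0,0,0]]]' 1
```

```text
clock: 32.55
tool_pos: [552.3, 318.5, 31.3]
tool_rot: [179.9, 0.0, 137.4]
force: [0.4, 0.0, 0.4]
finger_gap: 70.0
gripper_force: 0.0
clock: 33.55
tool_pos: [551.8, 318.1, 30.6]
tool_rot: [-180.0, 0.0, 137.4]
force: [-0.3, -0.6, 0.8]
finger_gap: 23.6
gripper_force: 30.0
```

```bash
python3 -m creep '[[[0,0,-10,0,0,0],[0,0,-30,0,0,0],[0,0,-50,0,0,0],[-1,-5,-62,0,0,0],[-4,-20,-70,0,0,0],[-8,-40,-70,0,0,-1],[-13,-64,-70,0,0,-2],[-18,-88,-70,0,0,-3],[-24,-112,-70,0,0,-4],[-29,-136,-70,0,0,-4.5]]]' - && python3 -m creep '[[[0,-23,0,0,0,0],[-2,-40,0,0,0,0],[-5,-52,0,0,0,0],[-7,-58,0,0,0,0],[-8,-59,0,0,0,0],[-8,-59,0,0,0,0],[-8,-59,0,0,0,0],[-8,-59,0,0,0,0],[-8,-59,0,0,0,0],[-8,-59,0,0,0,0]]]' - && python3 look.py w8
```

```text
clock: 34.55
tool_pos: [480.7, 197.3, 101.2]
tool_rot: [-180.0, 0.1, 142.0]
force: [-0.4, -0.4, 0.1]
finger_gap: 23.8
gripper_force: 30.0
clock: 35.55
tool_pos: [451.1, 147.4, 100.5]
tool_rot: [180.0, -0.0, 142.0]
force: [-0.2, 0.0, -0.8]
finger_gap: 23.7
gripper_force: 30.0
35.55 [451.05863421 147.40537423 100.54231454] [ 1.79995733e+02 -2.61020669e-02  1.41965250e+02] 23.71658032703239
tcp ground px [280.80965491 221.48678286] cam [391.17473039 194.38596654 237.7183288 ]
```

View pics/w8.png

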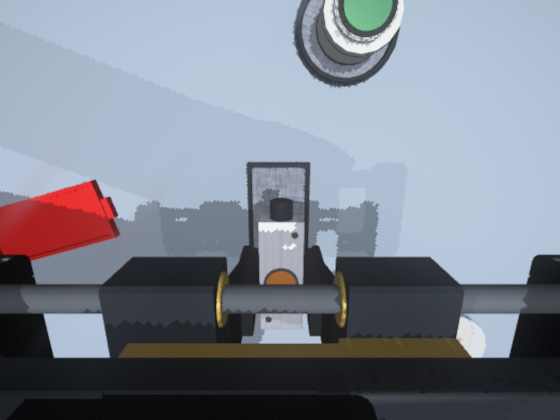

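The slider hangs over the black oblong keeper, well aligned. The keeper's far rim is at row 163, columns 247–310. The red tray at (60,220) stays untouched.

Run:
```python
from h import *
p=dict(np.load("pics/w8.npz"));g=cv2.imread("pics/w8.png").astype(int).mean(2)
a=np.radians(141.97);T=np.array([451.06,147.4]);x=np.array([np.cos(a),np.sin(a)]);y=np.array([np.sin(a),-np.cos(a)])
def sub(l,o):
    i=np.where((l[:-1]>=90)!=(l[1:]>=90))[0]; return [o+k+(l[k]-90)/(l[k]-l[k+1]) for k in i]
print("rows",sub(g[150:185,279],150))
for r in(172,190,205,225): print(r,sub(g[r,235:265],235)[:2],sub(g[r,297:325],297)[-2:])
for uv in((279,162.5),(247.5,172),(310.5,172),(247.5,225),(311,225)):
    d=ray(p,uv,7)[:2]-T;print(uv,(d@x).round(1),(d@y).round(1))
```

```text
rows [np.float64(162.2808988764045), np.float64(166.6865671641791)]
172 [np.float64(247.0701754385965), np.float64(251.1823899371069)] [np.float64(305.3614457831325), np.float64(309.0046511627907)]
190 [np.float64(247.77486910994764), np.float64(251.42156862745097)] [np.float64(304.1617647058824), np.float64(308.3333333333333)]
205 [np.float64(248.45138888888889), np.float64(252.24107142857142)] [np.float64(303.96153846153845), np.float64(308.55474452554745)]
225 [np.float64(248.14655172413794), np.float64(253.0408163265306)] [np.float64(304.44505494505495), np.float64(308.0108695652174)]
(279, 162.5) 47.1 -1.3
(247.5, 172) 40.1 -24.3
(310.5, 172) 40.2 21.6
(247.5, 225) -0.6 -25.5
(311, 225) -0.6 23.1
```

```bash
python3 -m creep '[[[-2,-2,10,0,0,0],[-2,-2,24,0,0,0],[-2,-2,38,0,0,0],[-2,-2,50,0,0,0],[-2,-2,57,0,0,0],[-2,-2,61,0,0,0],[-2,-2,63.5,0,0,0],[-2,-2,65,0,0,0],[-2,-2,66,0,0,0],[-2,-2,66.4,0,0,0]]]' - && python3 -m creep '[[[0,0,0.1,0,0,0],[0,0,0.2,0,0,0],[0,0,0.3,0,0,0],[0,0,0.4,0,0,0],[0,0,0.5,0,0,0],[0,0,0.6,0,0,0],[0,0,0.7,0,0,0],[0,0,0.7,0,0,0],[0,0,0.7,0,0,0],[0,0,0.7,0,0,0]]]' -
```

```text
clock: 36.6
tool_pos: [451.7, 144.2, 34.4]
tool_rot: [180.0, 0.0, 141.9]
force: [0.8, -0.3, -1.1]
finger_gap: 23.7
gripper_force: 30.0
clock: 37.6
tool_pos: [451.5, 144.2, 33.5]
tool_rot: [-180.0, 0.0, 141.9]
force: [-0.6, -0.6, -1.4]
finger_gap: 23.2
gripper_force: 30.0
```

```bash
python3 -m creep '[[[0,0,0.1,0,0,0],[0,0,0.2,0,0,0],[0,0,0.3,0,0,0],[0,0,0.4,0,0,0],[0,0,0.5,0,0,0],[0,0,0.5,0,0,0],[0,0,0.5,0,0,0],[0,0,0.5,0,0,0],[0,0,0.5,0,0,0],[0,0,0.5,0,0,0]]]' -
```

```text
clock: 38.6
tool_pos: [451.5, 144.2, 33.5]
tool_rot: [-180.0, 0.0, 141.9]
force: [-3.0, -1.4, 6.4]
finger_gap: 23.4
gripper_force: 30.0
```

```bash
python3 -m creep '[[[0,0,-0.2,0,0,0],[0,0,-0.2,0,0,0],[0,0,-0.2,0,0,0],[0,0,-0.2,0,0,0],[0,0,-3,0,0,0],[0,0,-15,0,0,0],[0,0,-35,0,0,0],[0,0,-60,0,0,0],[0,0,-90,0,0,0],[0,0,-120,0,0,0]]]' -0.03 && python3 -m creep '[[[35,14,-15,0,0,0],[75,30,-25,0,0,0],[115,46,-25,0,0,0],[155,63,-25,0,0,0],[195,79,-25,0,0,0],[235,95,-25,0,0,0],[275,111,-25,0,0,0],[315,127,-25,0,0,0],[355,143,-25,0,0,0],[395,160,-25,0,0,0]]]' - && python3 -m creep '[[[30,12,0,0,0,0],[55,22,0,0,0,0],[70,29,0,0,0,0],[70,29,0,0,0,0],[70,29,0,0,0,0],[70,29,0,0,0,0],[70,29,0,0,0,0],[70,29,0,0,0,0],[70,29,0,0,0,0],[70,29,0,0,0,0]]]' -
python3 - <<'E'
from h import *
t=get_image("top")[:,:,::-1];s=get_image("scene")[:,:,::-1]
cv2.imwrite("pics/topF.png",t);cv2.imwrite("pics/sceneF.png",s)
b=np.vstack([cv2.resize(t[140:310,130:460],(580,299),interpolation=cv2.INTER_CUBIC),cv2.resize(s[120:290,110:440],(580,299),interpolation=cv2.INTER_CUBIC)])
cv2.imwrite("pics/vF.png",b)
E
```

```text
clock: 39.6
tool_pos: [451.2, 144.7, 154.6]
tool_rot: [180.0, -0.0, 142.0]
force: [0.7, -0.8, 1.0]
finger_gap: 44.6
gripper_force: 0.0
clock: 40.6
tool_pos: [238.2, 515.2, 178.7]
tool_rot: [180.0, 0.0, 141.9]
force: [1.2, 1.2, 0.3]
finger_gap: 44.8
gripper_force: 0.0
clock: 41.6
tool_pos: [202.2, 579.5, 178.0]
tool_rot: [-180.0, 0.0, 141.9]
force: [0.8, 0.1, 0.6]
finger_gap: 45.1
gripper_force: 0.0
```

View pics/vF.png

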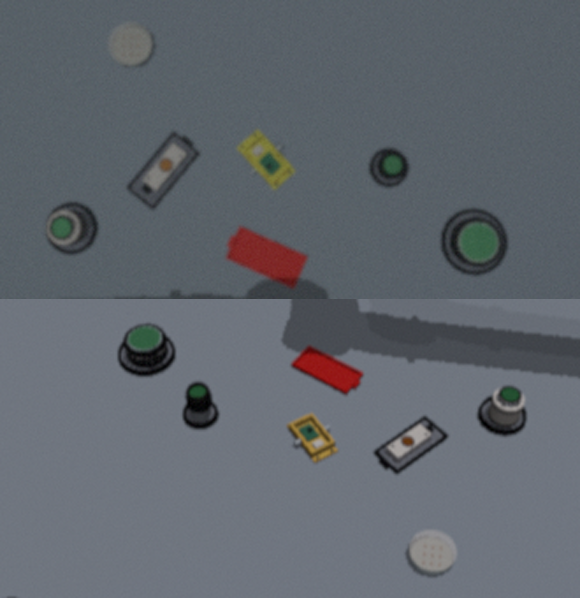

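Both views show each optic upright in its own keeper, with the dish, module and red tray in place. I'll do one numeric check of heights and offsets before handing in.

Run:
```python
from h import *
S=dict(WL=((400,277),(194,145)),OB=((166,269),(400,175)),EP=((352,234),(223,174)))
M={}
P={n:camera_params(n) for n in("top","scene")}
for i,n in enumerate(("top","scene")):
    hsv=cv2.cvtColor(cv2.imread(f"pics/{n}F.png"),cv2.COLOR_BGR2HSV)
    m=(((hsv[...,0]>45)&(hsv[...,0]<90)&(hsv[...,1]>90)&(hsv[...,2]>30))*255).astype(np.uint8)
    for k in S: M[k,n]=cv2.fitEllipse(blob(m,S[k][i],25))[0]
for k in S:
    A=[];b=[]
    for n in P:
        p=P[n];Q=np.array(p["K"])@np.c_[p["R"],p["t"]];u=M[k,n]
        for j in(0,1): r=u[j]*Q[2]-Q[j];r/=np.linalg.norm(r[:3]);A.append(r[:3]);b.append(-r[3])
    print(k,np.linalg.lstsq(np.array(A),np.array(b),rcond=None)[0].round(1))
a0=cv2.imread("pics/top0.png").astype(int).mean(2);a1=cv2.imread("pics/topF.png").astype(int).mean(2)
p=P["top"]
for k,uv,r in(("WK",(400,277),27),("OK",(170,269),27),("EK",(351,235),17),("SK",(223,237),27)):
    o=[]
    for a in(a0,a1):
        x,y=uv;w=a[y-r:y+r,x-r:x+r];bg=np.median(np.r_[w[0],w[-1],w[:,0],w[:,-1]])
        m=cv2.morphologyEx(((a<bg*.8)*255).astype(np.uint8),cv2.MORPH_CLOSE,np.ones((3,3),np.uint8));c=blob(m,uv,r)
        X=np.array([ray(p,q,9) for q in c])[:,:2].astype(np.float32);q=(cv2.minAreaRect if k=="SK" else cv2.fitEllipse)(X);o.append(np.round([*q[0],*q[1],q[2]],1))
    print(k,*o)
```

```text
WL [ 367.2 -264.8   36.1]
OB [372.4 267.3  49.1]
EP [ 462.  -153.1   51.2]
WK [ 367.1 -263.9   85.6   85.8  118.9] [ 367.1 -264.    85.1   85.9    4.6]
OK [371.3 264.8  67.4  68.7 164. ] [370.7 263.5  62.6  63.3 145.1]
EK [ 461.2 -152.1   50.5   51.6   33.9] [ 461.1 -152.2   50.9   51.3   50.1]
SK [452.1 145.3  48.9 104.6  52.3] [451.8 145.1  48.7 104.3  52. ]
```

```bash
python3 -c "
from workcell import *
print(close_job())"
```

```text
the job is handed in; nothing more can be done
None
```

All four optics were set down on the felt of their own keepers, upright and in the order asked, and the job is handed in at about 42 s on the clock; the final views show the keepers, dish, module and red tray where they stood.

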